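Run the loose post hardware into the tray's pouring corner

TASK

Put the stray shaft collar that lies on the table into the small-parts tray with the others, while the tray stands flat. Then take the tray by its rim and tilt it until all six loose parts, collars and post stubs, have slid right down and lie bunched in the cut-off pouring corner, and finish while still gripping the tray and holding it steadily tilted (it may stand on the table on that corner), with nothing spilled and your fingers clear of the parts. Do not shift the loose fork, driver and lens or prop the tray on them.

Things in the scene. Friction and masses are not known exactly. Their poses are not given: they have to be found in the camera images.
- tray: loose open tray of smooth grey plastic, 0.24 to 0.39 kg, 200 (x) by 150 (y) by 42 mm high; origin at the centre of its underside, z up out of its open top. Floor 4 mm, walls 4 mm thick, inner faces at x = +-96, y = +-71 mm. It stands on the table (friction about 0.6) with its cut-off pouring corner (-x, -y) pointing roughly away from the robot
- tray_spout (a point): the pouring corner: middle of the inner foot of its wall, on the floor, at (-74.7, -49.7, 4) mm in the tray's frame. The corner is cut at 45 degrees, from (-55, -75) to (-100, -30) mm; its wall is only 24 mm high, without rim. Parts slide on the tray with friction 0.16 to 0.24: all run into the corner at about 35 degrees straight towards the cut; past 45 they may climb out
- tray_edge (a point): middle of the outer bottom edge of the cut-off corner, at (-77.5, -52.5, 0) mm in the tray's frame; this straight edge, 64 mm long, lies at 45 degrees to the tray's sides, and the tray can be tipped on it
- tray_back (a point): top of the rim at the corner opposite the pouring corner, at (100, 75, 42) mm in the tray's frame. A stiff rim band 9 mm wide, 12 mm deep (z = 30 to 42 mm) runs along all four straight walls, from the inner wall face outward (+x wall: x = 96 to 105 mm; +y wall: y = 71 to 80 mm); it can be pinched from above anywhere, fingers down to 14 mm above the table
- collar_a: aluminium shaft collar, a ring 28 mm in outside diameter, 12 mm thick, 13 mm bore, 22 g; origin at its centre, z along its bore; it starts flat in the tray
- collar_b: aluminium shaft collar, a ring 28 mm in outside diameter, 12 mm thick, 13 mm bore, 22 g; origin at its centre, z along its bore; it starts flat in the tray
- stub_a: short steel post stub, a plain round bar 12.7 mm in diameter and 30 mm long, 29 g, lying on its side; origin at its centre, x along its length; it starts in the tray
- stub_b: short steel post stub, a plain round bar 12.7 mm in diameter and 30 mm long, 29 g, lying on its side; origin at its centre, x along its length; it starts in the tray
- stub_c: short steel post stub, a plain round bar 12.7 mm in diameter and 30 mm long, 29 g, lying on its side; origin at its centre, x along its length; it starts in the tray
- stray_collar: aluminium shaft collar, a ring 28 mm in outside diameter, 12 mm thick, 13 mm bore, 22 g; origin at its centre, z along its bore; the one that lies flat on the table to the left or right of the tray at the start
- fork: bystander, loose: slotted steel clamping fork, 76 x 30 mm, 9 mm high; origin at the centre of its underside; lies flat on the other side of the tray from the stray collar
- driver: bystander, loose: ball driver like a screwdriver, 170 mm long, lying on the table left of and beyond the tray; origin at the middle of its underside, x along it
- lens: bystander, loose: lens in a black ring, 52 mm in diameter, 14 mm high, lying flat right of and beyond the tray; origin at the centre of its underside
Mind the look-alikes: they are no part of the job. What is shaped like the stray_collar but black is not meant. Leave any turquoise look-alike of the collar_a alone.

How it is judged:
On the way:
1. the stray collar lies released in the tray, which stands flat (x of stray_collar in the frame of tray between -0.098 and 0.098 m and y of stray_collar in the frame of tray between -0.073 and 0.073 m and z of stray_collar in the frame of tray between 0.003 and 0.04 m and distance between stray_collar and tray_back below 0.221 m and contact force between the fingers and stray_collar below 0.02 N and angle between tray's own z axis and vertical below 0.1 rad), for 0.2 s.
At the end, for the whole second after the job is handed in: tray tilted over 15 deg, its back corner over 90 mm above the table, gripped by the fingers (over 4 N), still, touching no bystander; the centres of all six parts within 95 mm of the inner foot of the cut corner, in the tray, at rest, clear of the fingers (angle between tray's own z axis and vertical between 0.26 and 1.2 rad and height (world z) of tray_back above 0.09 m and contact force between the fingers and tray above 4 N and linear speed of each of tray, collar_a, collar_b, stub_a, stub_b, stub_c, stray_collar below 0.03 m/s and contact force between tray and fork below 0.3 N and contact force between tray and driver below 0.3 N and contact force between tray and lens below 0.3 N and distance between each of collar_a, collar_b, stub_a, stub_b, stub_c, stray_collar and tray_spout below 0.095 m and x of collar_a in the frame of tray between -0.098 and 0.098 m and y of collar_a in the frame of tray between -0.073 and 0.073 m and z of collar_a in the frame of tray between 0.003 and 0.04 m and distance between each of collar_a, collar_b, stub_a, stub_b, stub_c, stray_collar and tray_back below 0.221 m and contact force between each of collar_a, collar_b, stub_a, stub_b, stub_c, stray_collar and the fingers below 0.02 N and x of collar_b in the frame of tray between -0.098 and 0.098 m and y of collar_b in the frame of tray between -0.073 and 0.073 m and z of collar_b in the frame of tray between 0.003 and 0.04 m and x of stub_a in the frame of tray between -0.098 and 0.098 m and y of stub_a in the frame of tray between -0.073 and 0.073 m and z of stub_a in the frame of tray between 0.003 and 0.04 m and x of stub_b in the frame of tray between -0.098 and 0.098 m and y of stub_b in the frame of tray between -0.073 and 0.073 m and z of stub_b in the frame of tray between 0.003 and 0.04 m and x of stub_c in the frame of tray between -0.098 and 0.098 m and y of stub_c in the frame of tray between -0.073 and 0.073 m and z of stub_c in the frame of tray between 0.003 and 0.04 m and x of stray_collar in the frame of tray between -0.098 and 0.098 m and y of stray_collar in the frame of tray between -0.073 and 0.073 m and z of stray_collar in the frame of tray between 0.003 and 0.04 m); the arm keeps its last pose, push and grip.
It fails at once if a part that was in the tray at the start leaves it (not ((x of collar_a in the frame of tray between -0.098 and 0.098 m and y of collar_a in the frame of tray between -0.073 and 0.073 m and z of collar_a in the frame of tray between 0.003 and 0.06 m and distance between collar_a and tray_back below 0.221 m) and (x of collar_b in the frame of tray between -0.098 and 0.098 m and y of collar_b in the frame of tray between -0.073 and 0.073 m and z of collar_b in the frame of tray between 0.003 and 0.06 m and distance between collar_b and tray_back below 0.221 m) and (x of stub_a in the frame of tray between -0.098 and 0.098 m and y of stub_a in the frame of tray between -0.073 and 0.073 m and z of stub_a in the frame of tray between 0.003 and 0.06 m and distance between stub_a and tray_back below 0.221 m) and (x of stub_b in the frame of tray between -0.098 and 0.098 m and y of stub_b in the frame of tray between -0.073 and 0.073 m and z of stub_b in the frame of tray between 0.003 and 0.06 m and distance between stub_b and tray_back below 0.221 m) and (x of stub_c in the frame of tray between -0.098 and 0.098 m and y of stub_c in the frame of tray between -0.073 and 0.073 m and z of stub_c in the frame of tray between 0.003 and 0.06 m and distance between stub_c and tray_back below 0.221 m))).
It fails at once if the loose fork, driver or lens is moved by more than 20 mm (distance of any of fork, driver, lens from where it was at the start of the episode above 0.02 m).
It also fails if it takes over 64 s, if anything falls off the work surface, if the arm or the gripper's body presses on something with over 40 N, if the wrist force passes 120 N, or if a joint passes its speed limit or range.

ROBOT

A 7-joint arm with a two-finger parallel gripper is mounted at the origin on the work surface. World frame = base frame: x ahead of the robot, y to its left, z up, the work surface at z = 0. Lengths are in m, angles in rad, forces in N, time in s.
With the tool pointing down it reaches from about 0.425 to 0.95 m from the base axis. Payload 16.7 kg.
Tool frame: the origin (TCP) lies midway between the tips of the shut fingers; the grasp point (between the pads) lies 19 mm behind it; z points along the fingers, x is the direction in which the jaws open and shut, and the axes are right-handed (so a half turn about z gives the same grasp; the last joint's range is limited). The gripper opens to 94 mm and grips with 3 to 60 N. Pads are 16 mm wide; open, the fingers measure 119 mm over their backs; the gripper's body (75 mm by 177 mm) begins 78 mm behind the grasp point.
Start: joints at [1.016, 0.426, 0.074, 1.606, -0.034, 1.111, -0.067], TCP at [0.266, -0.62, 0.184] pointing down, gripper open.
Joint ranges: [-2.85, 2.85], [-0.5, 2.14], [-1.23, 1.37], [0.21, 2.46], [-1.02, 4.16], [0.16, 2.05], [-2.73, 2.73]. Speed limits (rad/s): [1.89, 1.89, 2.39, 2.39, 3.01, 3.01, 3.01].

INTERFACE

Orientations are given as a rotation vector (axis times angle).
In Python, from plant import robot gives the robot as it stands. The module is installed in compiled form; this text tells all that it offers.
- The arm moves only by the tool jog_arm, never from a script. Its argument "increments" is a list of rows, each a list of 7 numbers: the turn, a rotation vector about the world's x, y, z in degrees, then the shift along the world's x, y, z in m, then the opening, from 0 (shut) to 1 (fully open). In form: [[rx, ry, rz, dx, dy, dz, gripper], ...]. A call has 1 to 12 rows; each row shifts and turns the pose as measured when the row begins; what a row does not reach is not made up. A row lasts 1/12 s, in which the tool goes at most 41.7 mm and 7.16 degrees, less where a joint would pass 70% of its speed; a pose out of reach is approached as far as the arm can. A call is refused whole if a number of a shift passes 0.0417 or a number of a turn 7.16, either way. A call with a gripper value outside its range is refused whole. The fingers move at their own pace and stop on an object; "grip_force" is the grip in N (left out, the last holds). Time passes only in rows, so rows that do not move let the fingers close. It gives the time, the measured TCP pose, the force and the opening at its end, in the units of the state.
- robot.get_obs(): the state, without advancing time (a new reading comes with each control period).
- robot.capture(name): name is "scene" or "top" or "wrist"; returns a dict with "color" (420x560x3 uint8, red, green, blue), "intrinsics" (3x3 intrinsics, pixels), "k1" (the pictures are not rectified: a ray, as slopes to the right and down, at radius r is drawn at 1 + k1 r^2 times it, then the intrinsics apply), "camera_from_world" (4x4, takes a point from world to camera coordinates). Camera axes: x right, y down, z forward; pixel columns grow to the right and rows downward; lengths in m; the calibration is good to about 2 mm. A picture is of the moment at which its call begins. There is no depth.
- robot.finish_job(): hands the job in, once; it reports no verdict.
The state is a dict: "time_s": time; "joints": joint angles; "joint_vel": joint speeds; "effort": joint torques, N m; "tcp_pos": TCP position; "ee_rot": TCP orientation; "contact_force": force on the tool from outside, world axes, zero at the start; "torque": the same for the moment, N m; "finger_gap": finger opening in m.
Only numpy, scipy, OpenCV 4.12 (cv2) and the standard library are available. Lean on these libraries where they do the work, as an engineer would, in place of code of your own. Each camera call takes 0.05 s, during which the arm holds its last target. There are 200 camera calls.

## Working session

There is one attempt and no reset: what is moved stays moved. The work goes in short steps, Python scripts to look and compute and a tool call to move; the robot and the scene stay as the last step left them, time stands still between calls to the robot, and variables do not carry over. Pictures are saved under pics/ and viewed, about 8 in all and at most 12, crops included, and the job is handed in when it is done.

Besides the shell and the picture viewer there is one more tool, called after ">>>" as name(argument=value, ...), one argument or row to a line, values as JSON. jog_arm: Moves the arm, as the interface text tells. Its arguments: {"type":"object","properties":{"increments":{"type":"array","items":{"type":"array","items":{"type":"number"}}},"grip_force":{"type":"number"}},"required":["increments"]}

```bash
mkdir -p pics
cat > h.py <<'E'
import numpy as np, cv2
from plant import robot
def cap(n,f=None):
    c=robot.capture(n)
    if f: cv2.imwrite('pics/'+f,c['color'][:,:,::-1])
    return c
def ray(c,u,v):
    K=np.array(c['intrinsics']);xd=np.array([(u-K[0,2])/K[0,0],(v-K[1,2])/K[1,1]]);x=xd.copy()
    for _ in range(30): x=xd/(1+c['k1']*(x@x))
    T=np.array(c['camera_from_world']);R=T[:3,:3]
    return -R.T@T[:3,3], R.T@np.array([x[0],x[1],1])
def onz(c,u,v,z):
    o,d=ray(c,u,v); return o+d*(z-o[2])/d[2]
def proj(c,p):
    T=np.array(c['camera_from_world']);q=T[:3,:3]@np.array(p)+T[:3,3];x=q[:2]/q[2];x=x*(1+c['k1']*(x@x));K=np.array(c['intrinsics'])
    return np.array([K[0,0]*x[0]+K[0,2],K[1,1]*x[1]+K[1,2]])
E
python3 - <<'E'
from h import *
a=cap('top','top1.png');b=cap('scene','scene1.png')
for c in(a,b): print(c['intrinsics'],c['k1'],ray(c,280,210))
print(robot.get_obs())
E
```

```text
[[391.86110519   0.         276.11746785]
 [  0.         391.86110519 210.4569377 ]
 [  0.           0.           1.        ]] -0.08641439202903589 (array([0.43358591, 0.01645363, 0.87406814]), array([ 0.19171781, -0.0339319 , -0.98091408]))
[[436.98860011   0.         279.3394344 ]
 [  0.         436.98860011 214.75187003]
 [  0.           0.           1.        ]] 0.0006720557925590892 (array([1.24563219, 0.22231841, 0.54836226]), array([-0.77927444, -0.25482662, -0.57263886]))
{'time_s': 0.1, 'joints': array([ 1.01652278,  0.42666225,  0.07391909,  1.60653761, -0.03408595,
        1.11084426, -0.06709922]), 'joint_vel': array([-7.31294117e-04,  8.96412571e-05,  3.63899968e-04, -2.33772670e-03,
       -8.24885217e-04,  8.13857718e-04, -1.64347952e-04]), 'effort': array([ 8.73785117e-03, -9.37460804e+01,  3.67682107e+00, -4.55039227e+01,
       -4.86646418e-02,  1.67131762e-02, -8.16189390e-05]), 'tcp_pos': array([ 0.26557889, -0.62008602,  0.18345485]), 'ee_rot': array([-2.62209588e+00,  1.72938157e+00,  1.65880877e-03]), 'contact_force': array([ 0.33999053, -0.40712632,  0.54983224]), 'torque': array([ 0.01238436, -0.02478234, -0.04241606]), 'finger_gap': 0.09412184288014536}
```

View pics/top1.png

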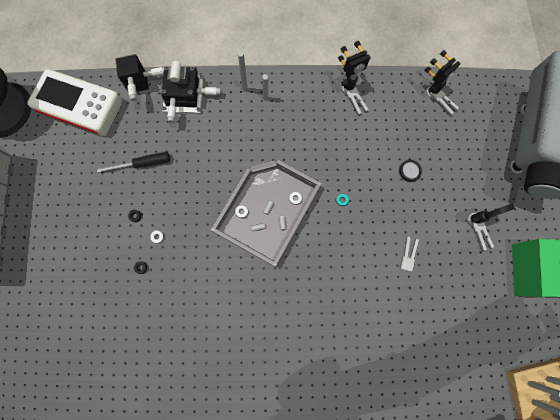

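View pics/scene1.png

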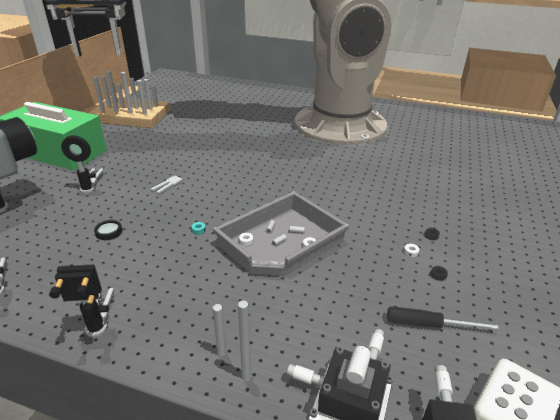

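The top view shows the tray, with its cut corner at (264,164) and back corner at (277,266). The stray white collar is at (157,237), between black look-alikes at (135,215) and (141,267). The turquoise ring is at (343,199), the fork at (410,253), the lens at (410,170) and the driver at (135,162).

Run:
```python
from h import *
a=cap('top');b=cap('scene')
def white(c,u,v,r=14,th=165):
    g=c['color'].astype(int); s=g[v-r:v+r,u-r:u+r]; m=(s.min(2)>th)
    ys,xs=np.nonzero(m); return (xs.min()+xs.max())/2+u-r,(ys.min()+ys.max())/2+v-r,m.sum()
u,v,n=white(a,157,237);print(u,v,n,onz(a,u,v,.011))
u2,v2,n=white(b,411,249);print(u2,v2,n,onz(b,u2,v2,.009))
# tray outline: flood by brightness/greyness
g=cv2.cvtColor(a['color'],cv2.COLOR_RGB2GRAY)
cv2.imwrite('pics/crop.png',cv2.resize(a['color'][140:290,195:345,::-1],None,fx=4,fy=4,interpolation=cv2.INTER_CUBIC))
cv2.imwrite('pics/crop2.png',cv2.resize(b['color'][185:285,205:355,::-1],None,fx=5,fy=5,interpolation=cv2.INTER_CUBIC))
```

```text
156.5 236.0 100 [0.54680988 0.26193323 0.011     ]
412.0 249.5 105 [0.54785765 0.26375239 0.009     ]
```

View pics/crop.png

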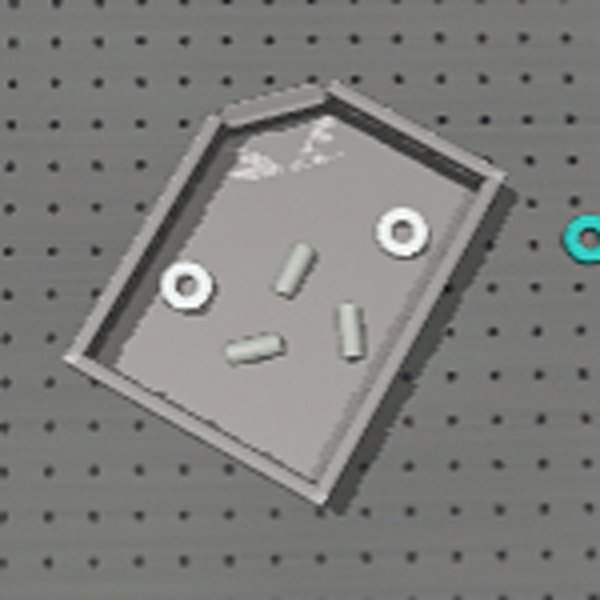

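View pics/crop2.png

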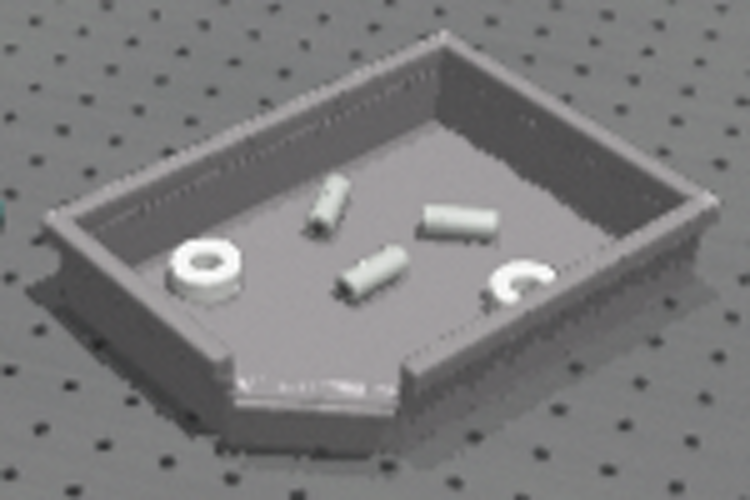

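The close views show collars at crop positions (187,286) and (402,232), with the three stubs near the middle. The tray's outer rim corners in the top crop are back (325,504), left (64,356) and right (508,174).

Run:
```python
from h import *
a=cap('top');b=cap('scene')
L=np.array([[105,80],[105,-80],[-105,80]])/1000
def fit(P):
    P=np.array(P)[:,:2];Lc=L-L.mean(0);Pc=P-P.mean(0)
    th=np.arctan2((Lc[:,0]*Pc[:,1]-Lc[:,1]*Pc[:,0]).sum(),(Lc*Pc).sum())
    R=np.array([[np.cos(th),-np.sin(th)],[np.sin(th),np.cos(th)]]);t=P.mean(0)-R@L.mean(0)
    print(P.round(4).tolist(),'yaw',np.degrees(th),'t',t,'res mm',((L@R.T+t-P)*1000).round(1).tolist())
    return R,t
A=[onz(a,195+(u+.5)/4-.5,140+(v+.5)/4-.5,.041) for u,v in[(325,504),(64,356),(508,174)]]
B=[onz(b,205+(u+.5)/5-.5,185+(v+.5)/5-.5,.041) for u,v in[(445,30),(719,205),(45,215)]]
fit(A);fit(B);R,t=fit((np.array(A)+np.array(B))/2)
np.savez('tray.npz',R=R,t=t)
for n,p in dict(back=(.1,.075),spout=(-.0747,-.0497),edge=(-.0775,-.0525),gripx=(.1005,.045),gripy=(.07,.0755),drop=(-.045,-.02)).items(): print(n,R@p+t)
for n,c,z in[('ca',(187,286),.016),('cb',(402,232),.016),('s1',(295,270),.0105),('s2',(255,348),.0105),('s3',(350,331),.0105)]:
    p=onz(a,195+c[0]/4,140+c[1]/4,z)[:2];print(n,p,R.T@(p-t))
```

```text
[[0.4768, -0.0015], [0.5575, 0.1372], [0.6557, -0.1053]] yaw 149.58773439561847 t [0.60702334 0.01542068] res mm [[-0.8, 1.1], [-0.6, 0.4], [1.4, -1.4]]
[[0.4754, 0.0003], [0.5585, 0.1379], [0.6553, -0.1031]] yaw 149.4079711832806 t [0.60674719 0.01685415] res mm [[0.2, 1.1], [-1.4, 1.2], [1.2, -2.3]]
[[0.4761, -0.0006], [0.558, 0.1376], [0.6555, -0.1042]] yaw 149.49795209582453 t [0.60688531 0.01613749] res mm [[-0.3, 1.1], [-1.0, 0.8], [1.3, -1.9]]
back [0.48265652 0.00227358]
spout [0.69647384 0.02104415]
edge [0.70030754 0.02203546]
gripx [0.49745279 0.0283757 ]
gripy [ 0.50825106 -0.0133843 ]
drop [0.65580919 0.0105291 ]
ca [0.59893156 0.07205929] [ 0.03523721 -0.04414576]
cb [ 0.62835665 -0.04859626] [-0.0513568   0.04487712]
s1 [0.60840404 0.01177683] [-0.0035219   0.00298634]
s2 [0.56439305 0.03460195] [0.04598378 0.00565858]
s3 [ 0.57329269 -0.01847426] [0.01137591 0.04687244]
```

>>> jog_arm(
  increments=[
    [0,0,4,0.012,0.038,0,0.55],
    [0,0,4,0.012,0.038,0,0.55],
    [0,0,4,0.012,0.038,0,0.55],
    [0,0,4,0.012,0.038,0,0.55],
    [0,0,4,0.012,0.038,0,0.55],
    [0,0,4,0.012,0.038,0,0.55],
    [0,0,4,0.012,0.038,0,0.55],
    [0,0,4,0.012,0.038,0,0.55],
    [0,0,4,0.012,0.038,0,0.55],
    [0,0,4,0.012,0.038,0,0.55],
    [0,0,4,0.012,0.038,0,0.55],
    [0,0,4,0.012,0.038,0,0.55],
  ],
)

```text
time_s: 1.3
tcp_pos: [0.4059, -0.1514, 0.1829]
ee_rot: [3.098, -0.474, 0.004]
contact_force: [1.7, -0.6, 0.7]
finger_gap: 0.0517
```

>>> jog_arm(
  increments=[
    [0,0,3.6,0.0118,0.0345,0,0.55],
    [0,0,3.6,0.0118,0.0345,0,0.55],
    [0,0,3.6,0.0118,0.0345,0,0.55],
    [0,0,3.6,0.0118,0.0345,0,0.55],
    [0,0,3.6,0.0118,0.0345,0,0.55],
    [0,0,3.6,0.0118,0.0345,0,0.55],
    [0,0,3.6,0.0118,0.0345,0,0.55],
    [0,0,3.6,0.0118,0.0345,0,0.55],
    [0,0,3.6,0.0118,0.0345,0,0.55],
    [0,0,3.6,0.0118,0.0345,0,0.55],
    [0,0,3.6,0.0118,0.0345,0,0.55],
    [0,0,3.6,0.0118,0.0345,0,0.55],
  ],
)

```text
time_s: 2.3
tcp_pos: [0.551, 0.2848, 0.186]
ee_rot: [3.042, 0.757, 0.021]
contact_force: [0.4, -0.6, 0.1]
finger_gap: 0.0518
```

Run:
```python
from h import *
w=cap('wrist','w1.png');o=robot.get_obs();print(o['tcp_pos'],o['joints'],proj(w,[.547,.263,.012]),proj(w,[o['tcp_pos'][0],o['tcp_pos'][1],.012]))
m=(w['color'].astype(int).min(2)>165).astype(np.uint8)
n,_,s,c=cv2.connectedComponentsWithStats(m)
for i in range(1,n):
    if s[i,4]>150: print(s[i],c[i],onz(w,s[i,0]+s[i,2]/2,s[i,1]+s[i,3]/2,.012))
```

```text
[0.55131108 0.29204036 0.18600184] [-0.05334771  0.41639298 -0.70624211  1.70042875  0.30490822  1.12298417
 -0.35046875] [263.67312207 198.5305954 ] [279.68234885 177.07704146]
[422 150  36  73 392] [439.45153061 184.81887755] [0.71135753 0.36493047 0.012     ]
[ 530  175   30   73 1212] [548.77392739 207.45957096] [0.83674917 0.39860406 0.012     ]
[251 188  26  26 425] [263.28941176 200.51058824] [0.54858898 0.26069961 0.012     ]
[ 189  366  105   43 3364] [236.51516052 388.38406659] [0.63679899 0.02615931 0.012     ]
```

View pics/w1.png

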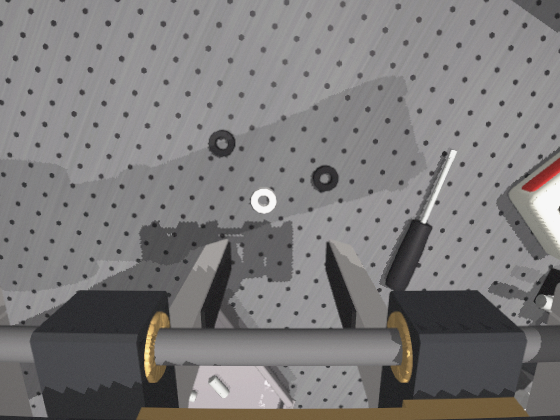

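The wrist view shows the stray collar at (263,201), between two black rings at (222,143) and (325,178). It agrees with the fixed cameras to about 2 mm.

>>> jog_arm(
  increments=[
    [0,0,0,-0.003,-0.03,-0.02,0.55],
    [0,0,0,0,0,-0.03,0.55],
    [0,0,0,0,0,-0.03,0.55],
    [0,0,0,0,0,-0.025,0.55],
    [0,0,0,0,0,-0.02,0.55],
    [0,0,0,0,0,0,0.55],
    [0,0,0,0,0,0,0.55],
  ],
)

```text
time_s: 2.93
tcp_pos: [0.548, 0.2672, 0.0564]
ee_rot: [-3.04, -0.786, -0.025]
contact_force: [-0.7, 0.4, 0.8]
finger_gap: 0.0516
```

>>> jog_arm(
  increments=[
    [0,0,0,0,-0.005,-0.02,0.55],
    [0,0,0,0,0,-0.02,0.55],
    [0,0,0,0,0,-0.007,0.55],
    [0,0,0,0,0,-0.003,0.55],
    [0,0,0,0,0,0,0.55],
  ],
)

```text
time_s: 3.35
tcp_pos: [0.5516, 0.2638, 0.0117]
ee_rot: [-3.039, -0.784, -0.036]
contact_force: [-0.0, -0.1, -0.1]
finger_gap: 0.0515
```

>>> jog_arm(
  grip_force=20,
  increments=[
    [0,0,0,-0.003,-0.002,-0.006,0.55],
    [0,0,0,0,0,-0.001,0.55],
    [0,0,0,0,0,0,0.1],
    [0,0,0,0,0,0,0.1],
    [0,0,0,0,0,0,0.1],
    [0,0,0,0,0,0,0.1],
    [0,0,0,0,0,0,0.1],
    [0,0,0,0,0,0,0.1],
  ],
)

```text
time_s: 4.02
tcp_pos: [0.5508, 0.2631, 0.0091]
ee_rot: [-3.038, -0.783, -0.046]
contact_force: [-0.4, 0.0, -0.4]
finger_gap: 0.0148
```

>>> jog_arm(
  increments=[
    [0,0,0,0,0,0,0.1],
    [0,0,0,0,0,0,0.1],
  ],
)

```text
time_s: 4.18
tcp_pos: [0.5508, 0.2632, 0.0092]
ee_rot: [-3.038, -0.783, -0.046]
contact_force: [-0.4, -0.7, -0.6]
finger_gap: 0.0097
```

Run:
```python
from h import *
w=cap('wrist','w2.png');o=robot.get_obs();print(o['tcp_pos'],o['joints'],o['finger_gap'])
```

```text
[0.55081043 0.26314867 0.00919062] [-0.08764549  0.58456532 -0.6083163   1.88360428  0.47088253  0.78787027
 -0.44445903] 0.009226165704746813
```

View pics/w2.png

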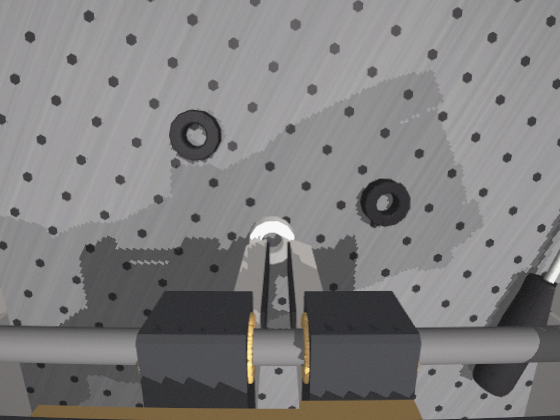

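The fingers closed to 9 mm without holding the collar. Its white arc shows ahead of the tips at (272,228), so I'll open, rise a little and re-measure.

>>> jog_arm(
  increments=[
    [0,0,0,0,0,0.0,0.6],
    [0,0,0,0,0,0.0,0.6],
    [0,0,0,0,0,0.0,0.6],
    [0,0,0,0,0,0.02,0.6],
    [0,0,0,0,0,0.03,0.6],
    [0,0,0,0,0,0.03,0.6],
    [0,0,0,0,0,0.02,0.6],
    [0,0,0,0,0,0,0.6],
    [0,0,0,0,0,0,0.6],
  ],
)

```text
time_s: 4.98
tcp_pos: [0.5488, 0.2626, 0.1118]
ee_rot: [-3.038, -0.784, -0.04]
contact_force: [0.9, 0.4, -0.1]
finger_gap: 0.0564
```

```bash
cat > w.py <<'E'
from h import *
import sys
from scipy.spatial.transform import Rotation as Ro
w=cap('wrist');o=robot.get_obs()
print(o['tcp_pos'].round(4),o['joints'].round(3),o['finger_gap'].round(4),o['contact_force'].round(1));M=Ro.from_rotvec(o['ee_rot']).as_matrix();print('x',M[:,0].round(3),'z',M[:,2].round(3))
m=(w['color'].astype(int).min(2)>165).astype(np.uint8)
n,_,s,c=cv2.connectedComponentsWithStats(m)
for i in range(1,n):
    if s[i,4]>150 and s[i,2]<80: print(s[i],onz(w,s[i,0]+s[i,2]/2,s[i,1]+s[i,3]/2,.012))
for nm in('top','scene'):
    a=cap(nm);p=proj(a,[.548,.262,.011]).round().astype(int);q=a['color'][p[1]-18:p[1]+18,p[0]-18:p[0]+18].astype(int).min(2)>165;ys,xs=np.nonzero(q)
    if len(xs): print(nm,q.sum(),onz(a,(xs.min()+xs.max())/2+p[0]-18,(ys.min()+ys.max())/2+p[1]-18,.010))
E
python3 w.py
```

```text
Traceback (most recent call last):
  File "w.py", line 5, in <module>
    print(o['tcp_pos'].round(4),o['joints'].round(3),o['finger_gap'].round(4),o['contact_force'].round(1));M=Ro.from_rotvec(o['ee_rot']).as_matrix();print('x',M[:,0].round(3),'z',M[:,2].round(3))
                                                     ^^^^^^^^^^^^^^^^^^^^^
AttributeError: 'float' object has no attribute 'round'
```

```bash
sed -i "s/o\['finger_gap'\].round(4)/round(o['finger_gap'],4)/" w.py; python3 w.py
```

```text
[0.5484 0.2626 0.1109] [-0.025  0.46  -0.682  1.818  0.355  0.962 -0.35 ] 0.0563 [ 0.1  0.9 -0.8]
x [0.875 0.484 0.024] z [ 0.022  0.01  -1.   ]
[466 142  47  91 579] [0.71072891 0.36464528 0.012     ]
[258 186  32  32 639] [0.54845104 0.26094811 0.012     ]
top 100 [0.5469524  0.26334055 0.01      ]
scene 116 [0.55102217 0.26290231 0.01      ]
```

>>> jog_arm(
  increments=[
    [0,0,0,0,0,-0.03,0.6],
    [0,0,0,0,0,-0.03,0.6],
    [0,0,0,0,0,-0.025,0.6],
    [0,0,0,0,0,-0.015,0.6],
    [0,0,0,0,0,-0.005,0.6],
    [0,0,0,0,0,-0.005,0.6],
    [0,0,0,0,0,0,0.6],
  ],
)

```text
time_s: 5.77
tcp_pos: [0.5447, 0.2614, -0.0094]
ee_rot: [-3.038, -0.787, -0.025]
contact_force: [-0.0, -0.1, 0.2]
finger_gap: 0.0564
```

>>> jog_arm(
  increments=[
    [0,0,0,0,0,0,0.6],
    [0,0,0,0.003,0,0,0.1],
    [0,0,0,0,0,0,0.1],
    [0,0,0,0,0,0,0.1],
    [0,0,0,0,0,0,0.1],
    [0,0,0,0,0,0,0.1],
    [0,0,0,0,0,0,0.1],
    [0,0,0,0,0,0,0.1],
  ],
)

```text
time_s: 6.43
tcp_pos: [0.5506, 0.2625, -0.0051]
ee_rot: [-3.037, -0.785, -0.034]
contact_force: [1.0, -0.0, -0.5]
finger_gap: 0.0133
```

Run:
```python
from h import *
w=cap('wrist');s=cap('scene')
p=proj(s,[.55,.262,.03]).astype(int);print(p)
A=cv2.resize(w['color'][180:320,190:370],(700,544))[:300];B=cv2.resize(s['color'][p[1]-45:p[1]+30,p[0]-87:p[0]+88],(700,300),interpolation=cv2.INTER_CUBIC)
cv2.imwrite('pics/m1.png',np.vstack([A,B])[:,:,::-1]); print(robot.get_obs()['finger_gap'])
```

```text
[413 241]
0.00980977153067072
```

View pics/m1.png

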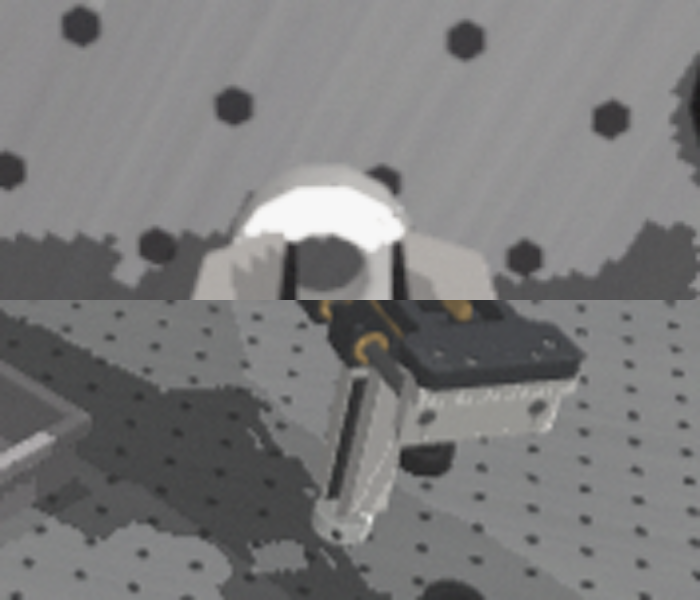

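The fingertips are still above the collar's top, at crop (320,240), although the reported TCP is at z = -5 mm. The height reading seems offset, so I'll lower in small steps until I feel contact.

>>> jog_arm(
  increments=[
    [0,0,0,0,0,0,0.6],
    [0,0,0,0,0,0,0.6],
    [0,0,0,0,0,0,0.6],
    [0,0,0,0,0,0,0.6],
    [0,0,0,0,0,0,0.6],
    [0,0,0,0,0,0,0.6],
  ],
)

```text
time_s: 7.03
tcp_pos: [0.5502, 0.2624, -0.0054]
ee_rot: [-3.037, -0.786, -0.033]
contact_force: [-0.5, 0.2, 0.5]
finger_gap: 0.0465
```

```bash
python3 w.py; python3 -c "
from h import *
for i in range(3): print(robot.get_obs()['tcp_pos'],robot.get_obs()['joints'])
cap('wrist');print(robot.get_obs()['tcp_pos'],robot.get_obs()['joints'])"
```

```text
[ 0.5503  0.2624 -0.0054] [-0.093  0.608 -0.6    1.885  0.485  0.774 -0.451] 0.0504 [-0.3  0.4  0.2]
x [0.874 0.485 0.021] z [ 0.019  0.009 -1.   ]
[ 249  223   48   51 1444] [0.54651795 0.26221326 0.012     ]
[199 240  33  33 451] [0.52085352 0.24284942 0.012     ]
[326 240  32  30 293] [0.58218143 0.27714348 0.012     ]
scene 41 [0.54611488 0.27187524 0.01      ]
[ 0.55031158  0.26242402 -0.00541277] [-0.09322411  0.60783906 -0.60008498  1.88466424  0.48453864  0.7741592
 -0.45145821]
[ 0.55031158  0.26242402 -0.00541277] [-0.09322411  0.60783906 -0.60008498  1.88466424  0.48453864  0.7741592
 -0.45145821]
[ 0.55031158  0.26242402 -0.00541277] [-0.09322411  0.60783906 -0.60008498  1.88466424  0.48453864  0.7741592
 -0.45145821]
[ 0.55031016  0.26242336 -0.00540115] [-0.09325961  0.60780883 -0.6000738   1.88467722  0.48457479  0.77417277
 -0.45150869]
```

>>> jog_arm(
  increments=[
    [0,0,0,-0.002,0,-0.007,0.6],
    [0,0,0,0,0,0,0.6],
    [0,0,0,0,0,0,0.6],
  ],
)

```text
time_s: 7.48
tcp_pos: [0.5481, 0.2624, -0.0131]
ee_rot: [-3.037, -0.786, -0.033]
contact_force: [0.3, 1.0, -0.7]
finger_gap: 0.0567
```

>>> jog_arm(
  increments=[
    [0,0,0,0,0,-0.006,0.6],
    [0,0,0,0,0,0,0.6],
  ],
)

```text
time_s: 7.65
tcp_pos: [0.5479, 0.2623, -0.0199]
ee_rot: [-3.037, -0.786, -0.033]
contact_force: [-0.6, 0.0, 0.5]
finger_gap: 0.0564
```

>>> jog_arm(
  increments=[
    [0,0,0,0,0,-0.004,0.6],
    [0,0,0,0,0,0,0.6],
  ],
)

```text
time_s: 7.82
tcp_pos: [0.5486, 0.2626, -0.0206]
ee_rot: [-3.04, -0.786, -0.035]
contact_force: [-3.4, -1.8, 5.1]
finger_gap: 0.0566
```

```bash
python3 w.py
python3 - <<'E'
from h import *
w=cap('wrist');s=cap('scene')
p=proj(s,[.55,.262,.03]).astype(int)
A=cv2.resize(w['color'][180:280,190:365],(700,400));B=cv2.resize(s['color'][p[1]-20:p[1]+25,p[0]-87:p[0]+88],(700,180),interpolation=cv2.INTER_CUBIC)
cv2.imwrite('pics/m2.png',np.vstack([A,B])[:,:,::-1])
E
```

```text
[ 0.5488  0.2628 -0.0206] [-0.107  0.626 -0.585  1.895  0.505  0.747 -0.472] 0.0566 [-5.7 -3.4 17.8]
x [0.874 0.485 0.023] z [ 0.021  0.008 -1.   ]
[ 251  234   51   54 1659] [0.546616   0.26258355 0.012     ]
[193 240  29  30 261] [0.5143125  0.24878473 0.012     ]
[335 240  32  27 174] [0.5781048  0.28428195 0.012     ]
scene 31 [0.5549479  0.27351929 0.01      ]
```

View pics/m2.png

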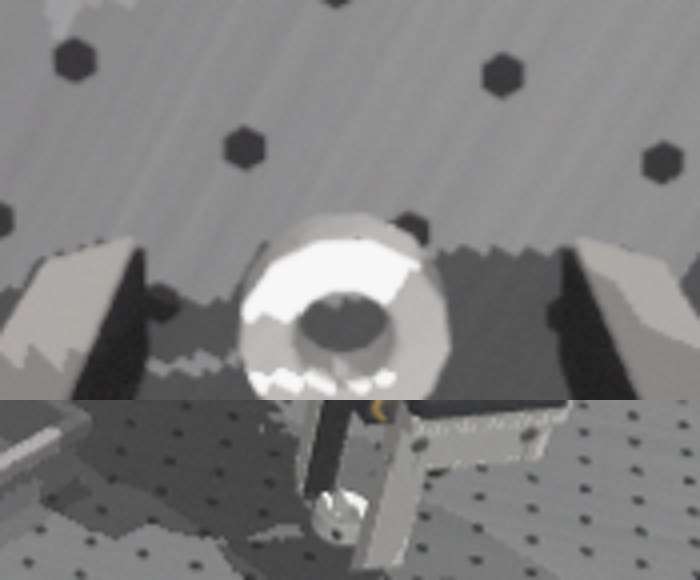

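The tips now touch the table at reading z = -0.0206, so the true tip height is about the reading plus 20 mm. The fingers straddle the collar, so I'll rise slightly and grip.

>>> jog_arm(
  increments=[
    [0,0,0,-0.001,0,0.003,0.6],
    [0,0,0,0,0,0,0.1],
    [0,0,0,0,0,0,0.1],
    [0,0,0,0,0,0,0.1],
    [0,0,0,0,0,0,0.1],
    [0,0,0,0,0,0,0.1],
    [0,0,0,0,0,0,0.1],
    [0,0,0,0,0,0,0.1],
  ],
)

```text
time_s: 8.73
tcp_pos: [0.548, 0.263, -0.0178]
ee_rot: [-3.039, -0.786, -0.036]
contact_force: [-1.1, -0.6, 2.8]
finger_gap: 0.0271
```

>>> jog_arm(
  increments=[
    [0,0,0,0,0,0.02,0.1],
    [0,0,0,0,0,0.035,0.1],
    [0,0,0,0,0,0.035,0.1],
    [0,0,0,0.012,-0.028,0.01,0.1],
    [0,0,0,0.012,-0.028,0,0.1],
    [0,0,0,0.012,-0.028,0,0.1],
    [0,0,0,0.012,-0.028,0,0.1],
    [0,0,0,0.012,-0.028,0,0.1],
    [0,0,0,0.012,-0.028,0,0.1],
    [0,0,0,0.012,-0.028,0,0.1],
    [0,0,0,0.012,-0.028,0,0.1],
    [0,0,0,0.012,-0.028,0,0.1],
  ],
)

```text
time_s: 9.73
tcp_pos: [0.6545, 0.0077, 0.0868]
ee_rot: [-3.031, -0.806, -0.035]
contact_force: [0.3, -0.1, 0.2]
finger_gap: 0.0274
```

>>> jog_arm(
  increments=[
    [0,0,0,0,0,0,0.1],
    [0,0,0,0,0,0,0.1],
  ],
)

```text
time_s: 9.9
tcp_pos: [0.6564, -0.0012, 0.0857]
ee_rot: [-3.037, -0.793, -0.034]
contact_force: [-0.8, 0.4, 0.5]
finger_gap: 0.0271
```

>>> jog_arm(
  increments=[
    [0,0,0,0,0.01,-0.03,0.1],
    [0,0,0,0,0,-0.03,0.1],
    [0,0,0,0,0,-0.015,0.1],
    [0,0,0,0,0,-0.005,0.1],
    [0,0,0,0,0,0,0.1],
  ],
)

```text
time_s: 10.32
tcp_pos: [0.6565, 0.0102, 0.0035]
ee_rot: [-3.037, -0.792, -0.037]
contact_force: [-0.5, -0.4, -0.3]
finger_gap: 0.0271
```

>>> jog_arm(
  increments=[
    [0,0,0,0,0,-0.008,0.1],
    [0,0,0,0,0,-0.003,0.1],
    [0,0,0,0,0,0,0.1],
  ],
)

```text
time_s: 10.57
tcp_pos: [0.6572, 0.0116, -0.0065]
ee_rot: [-3.037, -0.794, -0.04]
contact_force: [-0.7, -0.7, 0.5]
finger_gap: 0.0274
```

>>> jog_arm(
  increments=[
    [0,0,0,0,0,-0.005,0.1],
    [0,0,0,0,0,0,0.1],
    [0,0,0,0,0,0,0.45],
    [0,0,0,0,0,0,0.45],
    [0,0,0,0,0,0,0.45],
    [0,0,0,0,0,0,0.45],
  ],
)

```text
time_s: 11.07
tcp_pos: [0.6589, 0.0116, -0.0093]
ee_rot: [-3.038, -0.793, -0.045]
contact_force: [0.1, 0.9, 0.7]
finger_gap: 0.0418
```

>>> jog_arm(
  increments=[
    [0,0,0,0,0,0.02,0.45],
    [0,0,0,0,0,0.035,0.45],
    [0,0,0,0,0,0.035,0.45],
    [0,0,0,-0.005,0,0.035,0.45],
    [0,0,0,-0.02,0,0.035,0.45],
    [0,0,0,-0.02,0,0.02,0.45],
  ],
)

```text
time_s: 11.57
tcp_pos: [0.6104, 0.012, 0.172]
ee_rot: [-3.033, -0.793, -0.032]
contact_force: [0.6, 0.5, 0.7]
finger_gap: 0.0422
```

Run:
```python
from h import *
a=cap('top','top2.png');s=cap('scene');o=robot.get_obs();print(o['tcp_pos'],o['joints'])
cv2.imwrite('pics/m3.png',np.vstack([cv2.resize(a['color'][140:290,165:365],(600,450)),cv2.resize(s['color'][190:280,200:360],(600,150))[:150]])[:,:,::-1])
```

```text
[0.6097573  0.01171918 0.1728578 ] [ 0.41076493  0.3934297  -0.67699762  1.75379139  0.27246838  1.06799121
  0.1555114 ]
```

View pics/m3.png

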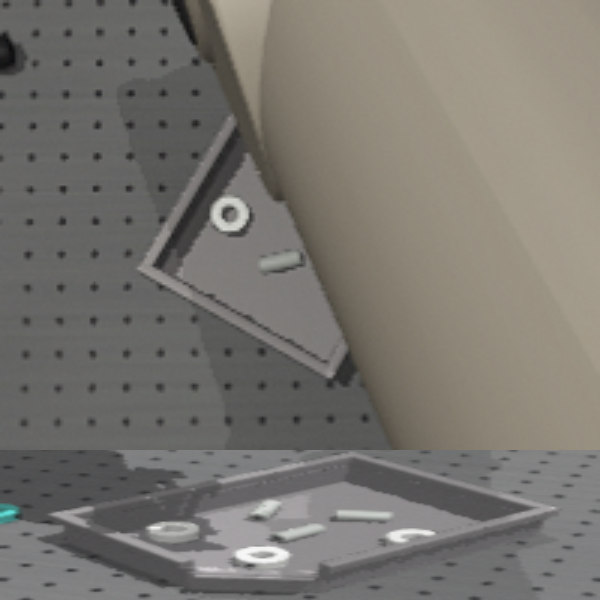

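The stray collar lies flat in the tray near the cut corner at crop (262,556). The tray is level, with its back corner at (330,377), i.e. unmoved. Next I go to the +y rim near the back corner.

>>> jog_arm(
  increments=[
    [0,0,5,-0.018,-0.004,0,0.45],
    [0,0,5,-0.018,-0.004,0,0.45],
    [0,0,5,-0.018,-0.004,0,0.45],
    [0,0,5,-0.018,-0.004,0,0.45],
    [0,0,5,-0.018,-0.004,0,0.45],
    [0,0,5,-0.018,-0.004,0,0.45],
    [0,0,0,0,0,-0.02,0.45],
    [0,0,0,0,0,-0.03,0.45],
    [0,0,0,0,0,-0.03,0.45],
    [0,0,0,0,0,0,0.45],
    [0,0,0,0,0,0,0.45],
  ],
)

```text
time_s: 12.58
tcp_pos: [0.4977, -0.015, 0.0897]
ee_rot: [-2.703, -1.586, -0.036]
contact_force: [-0.1, 0.5, 1.2]
finger_gap: 0.0423
```

```bash
cat > st.py <<'E'
from h import *
from scipy.spatial.transform import Rotation as Ro
o=robot.get_obs();M=Ro.from_rotvec(o['ee_rot']).as_matrix()
print(round(o['time_s'],2),o['tcp_pos'].round(4),o['joints'].round(2),o['contact_force'].round(1),round(o['finger_gap'],4))
print('x',M[:,0].round(3),np.degrees(np.arctan2(M[1,0],M[0,0])),'z',M[:,2].round(3))
E
python3 st.py
```

```text
12.58 [ 0.4977 -0.015   0.0897] [ 0.59  0.34 -0.78  2.06  0.3   0.84  0.69] [-0.1  0.5  1.2] 0.0423
x [0.487 0.873 0.023] 60.81621084460138 z [ 0.016  0.018 -1.   ]
```

>>> jog_arm(
  increments=[
    [-1.0,0.9,-1.3,0.006,0.004,-0.01,0.45],
    [0,0,0,0,0,-0.03,0.45],
    [0,0,0,0,0,-0.02,0.45],
    [0,0,0,0,0,-0.01,0.45],
    [0,0,0,0,0,0,0.45],
  ],
)

```text
time_s: 13.0
tcp_pos: [0.5088, -0.0109, 0.0236]
ee_rot: [2.726, 1.554, 0.007]
contact_force: [-0.7, 0.7, 1.1]
finger_gap: 0.0422
```

```bash
python3 st.py;python3 - <<'E'
from h import *
w=cap('wrist','w3.png')
E
```

```text
13.0 [ 0.5088 -0.0109  0.0236] [ 0.48  0.46 -0.7   2.08  0.44  0.75  0.53] [-0.7  0.7  1.1] 0.0422
x [0.51  0.86  0.002] 59.36272501607988 z [ 0.006 -0.001 -1.   ]
```

View pics/w3.png

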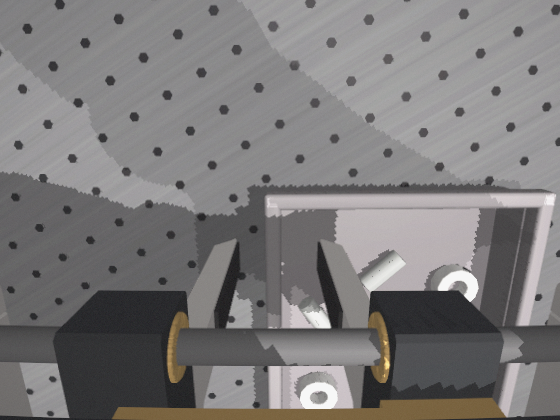

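The +y rim, at column ~273, lies between the open fingertips (237 and 322), and the parts are clear of the inner finger. I'll lower and pinch.

>>> jog_arm(
  grip_force=60,
  increments=[
    [0,0,0,-0.004,0,-0.01,0.45],
    [0,0,0,0,0,-0.01,0.45],
    [0,0,0,0,0,-0.005,0.45],
    [0,0,0,0,0,0,0.45],
    [0,0,0,0,0,0,0.0],
    [0,0,0,0,0,0,0.0],
    [0,0,0,0,0,0,0.0],
    [0,0,0,0,0,0,0.0],
    [0,0,0,0,0,0,0.0],
    [0,0,0,0,0,0,0.0],
    [0,0,0,0,0,0,0.0],
    [0,0,0,0,0,0,0.0],
  ],
)

```text
time_s: 14.05
tcp_pos: [0.508, -0.0116, 0.0024]
ee_rot: [2.723, 1.549, 0.016]
contact_force: [-0.7, 0.3, -2.1]
finger_gap: 0.0086
```

```bash
python3 st.py
```

```text
14.05 [ 0.508  -0.0116  0.0024] [ 0.45  0.48 -0.68  2.1   0.48  0.7   0.5 ] [-0.7  0.3 -2.1] 0.0086
x [0.511 0.86  0.005] 59.2817560094889 z [ 0.013 -0.002 -1.   ]
```

>>> jog_arm(
  increments=[
    [-0.5,1.94,0,0.0005,0.0001,0.0068,0],
    [-0.5,1.94,0,0.0007,0.0002,0.0068,0],
    [-0.5,1.94,0,0.001,0.0002,0.0068,0],
    [-0.5,1.94,0,0.0012,0.0003,0.0068,0],
    [-0.5,1.94,0,0.0015,0.0004,0.0067,0],
    [0,0,0,0,0,0,0],
  ],
)

```text
time_s: 14.55
tcp_pos: [0.5116, -0.0106, 0.0377]
ee_rot: [-2.686, -1.529, 0.259]
contact_force: [0.9, -0.1, -1.8]
finger_gap: 0.0081
```

```bash
python3 st.py
```

```text
14.55 [ 0.5116 -0.0106  0.0377] [ 0.41  0.54 -0.69  1.92  0.4   1.01  0.55] [ 0.9 -0.1 -1.8] 0.0081
x [ 0.5    0.857 -0.124] 59.73626754917068 z [-0.164 -0.047 -0.985]
```

>>> jog_arm(
  increments=[
    [-0.5,1.94,0,0.0016,0.0004,0.0067,0],
    [-0.5,1.94,0,0.0019,0.0005,0.0066,0],
    [-0.5,1.94,0,0.0021,0.0005,0.0065,0],
    [-0.5,1.94,0,0.0023,0.0006,0.0064,0],
    [-0.5,1.94,0,0.0025,0.0006,0.0063,0],
    [-0.5,1.94,0,0.0027,0.0007,0.0062,0],
    [0,0,0,0,0,0,0],
  ],
)

```text
time_s: 15.13
tcp_pos: [0.5232, -0.0081, 0.0753]
ee_rot: [-2.601, -1.482, 0.566]
contact_force: [-0.7, -0.2, -0.3]
finger_gap: 0.0082
```

```bash
python3 st.py
```

```text
15.13 [ 0.5232 -0.0081  0.0753] [ 0.33  0.63 -0.66  1.71  0.37  1.33  0.57] [-0.7 -0.2 -0.3] 0.0082
x [ 0.459  0.846 -0.27 ] 61.50651692325842 z [-0.362 -0.099 -0.927]
```

>>> jog_arm(
  increments=[
    [-0.5,1.94,0,0.0028,0.0007,0.0062,0],
    [-0.5,1.94,0,0.003,0.0007,0.0061,0],
    [-0.5,1.94,0,0.0031,0.0008,0.006,0],
    [-0.5,1.94,0,0.0033,0.0008,0.0059,0],
    [-0.5,1.94,0,0.0034,0.0009,0.0058,0],
    [0,0,0,0,0,0,0],
    [0,0,0,0,0,0,0],
    [0,0,0,0,0,0,0],
    [0,0,0,0,0,0,0],
    [0,0,0,0,0,0,0],
  ],
)

```text
time_s: 15.97
tcp_pos: [0.5361, -0.0056, 0.101]
ee_rot: [-2.519, -1.435, 0.793]
contact_force: [1.8, 0.1, 0.6]
finger_gap: 0.0087
```

```bash
python3 st.py;python3 - <<'E'
from h import *
s=cap('scene');p=proj(s,[.68,.02,.03]).astype(int);print(p)
cv2.imwrite('pics/m4.png',cv2.resize(s['color'][150:310,170:382,::-1],(795,600),interpolation=cv2.INTER_CUBIC))
E
```

```text
15.97 [ 0.5361 -0.0056  0.101 ] [ 0.26  0.73 -0.62  1.53  0.35  1.57  0.58] [1.8 0.1 0.6] 0.0087
x [ 0.408  0.832 -0.376] 63.89582346194571 z [-0.505 -0.137 -0.852]
[269 254]
```

View pics/m4.png

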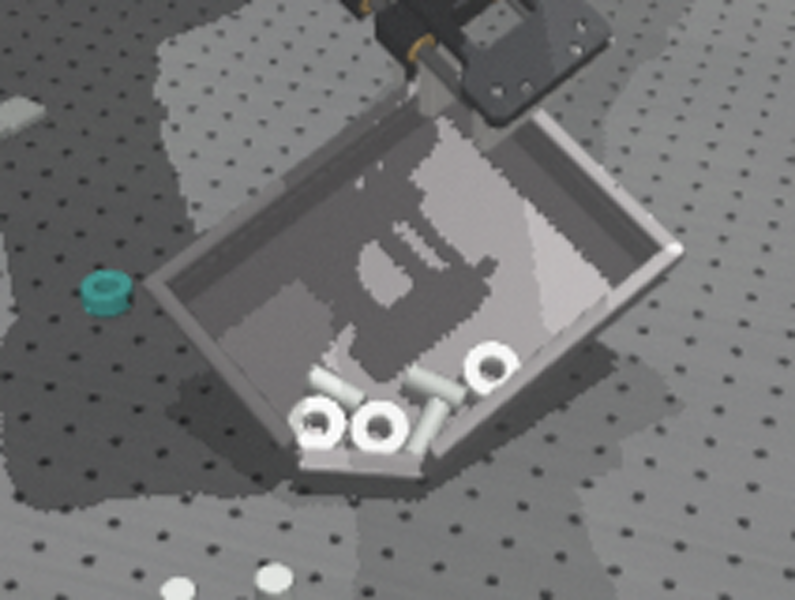

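All six parts have run to the pouring corner. The farthest is the collar at (490,367), so I'll measure its distance from the spout.

```bash
cat > d.py <<'E'
from h import *
from scipy.spatial.transform import Rotation as Ro
import sys
s=cap('scene');d=np.load('tray.npz');yaw=np.arctan2(d['R'][1,0],d['R'][0,0])
o=robot.get_obs();zt=Ro.from_rotvec(o['ee_rot']).as_matrix()[:,2];th=np.arccos(-zt[2])
R0=Ro.from_euler('z',yaw).as_matrix();ax=R0@np.array([1,-1,0])/2**.5
R=Ro.from_rotvec(ax*th).as_matrix()@R0;e=np.array([-.0775,-.0525,0])
E=np.r_[d['R']@e[:2]+d['t'],0.]
px=lambda u,v:(170+(u+.5)*212/795-.5,150+(v+.5)*160/600-.5)
obs=[((-.105,.08,.042),px(150,283)),((.105,-.08,.042),px(683,250)),((-.0775,-.0525,0),px(355,485))]
from scipy.optimize import least_squares
# refine: small shift of the edge, tilt and turn from three seen corner points
def pose(q): 
    Rr=Ro.from_euler('z',q[3]).as_matrix()@Ro.from_rotvec(ax*(th+q[4])).as_matrix()@R0
    return Rr,E+q[:3]
def res(q):
    Rr,Ee=pose(q);return np.concatenate([proj(s,Rr@(np.array(p)-e)+Ee)-uv for p,uv in obs]+[np.array(q)*[100,100,300,20,20]])
q=least_squares(res,np.zeros(5)).x;R,E=pose(q);print('tilt',np.degrees(th),'adj',q.round(4),'res',res(q)[:6].round(1))
for n,u,v,h in[('col',490,367,.016),('col',318,423,.016),('col',380,427,.016),('stub',335,384,.0105),('stub',435,384,.0105),('stub',430,425,.0105)]:
    oo,dd=ray(s,*px(u,v));a=R.T@(oo-E)+e;b=R.T@dd;p=a+b*(h-a[2])/b[2]
    print(n,p.round(4),'dist',np.linalg.norm(p-[-.0747,-.0497,.004]).round(4))
print('back z',(R@(np.array([.1,.075,.042])-e)+E)[2])
E
python3 d.py
```

```text
tilt 31.580465762544158 adj [ 0.0036 -0.     -0.0026 -0.01   -0.0637] res [-3.4  2.6  0.2  3.7  1.2  0.1]
col [ 0.0023 -0.0545  0.016 ] dist 0.0781
col [-0.0793 -0.0227  0.016 ] dist 0.0299
col [-0.058  -0.0436  0.016 ] dist 0.0214
stub [-0.0595 -0.0104  0.0105] dist 0.0426
stub [-0.0224 -0.0422  0.0105] dist 0.0533
stub [-0.0379 -0.0567  0.0105] dist 0.038
back z 0.13555079273397486
```

>>> jog_arm(
  increments=[
    [0,0,0,0,0,0,0],
    [0,0,0,0,0,0,0],
    [0,0,0,0,0,0,0],
    [0,0,0,0,0,0,0],
  ],
)

```text
time_s: 16.4
tcp_pos: [0.5363, -0.0057, 0.1012]
ee_rot: [-2.52, -1.435, 0.792]
contact_force: [0.1, 1.7, 1.0]
finger_gap: 0.0087
```

```bash
python3 st.py;python3 - <<'E'
from h import *
s=cap('scene');f=s['color'][150:310,170:382].astype(int)
import time
g=cv2.resize(s['color'][150:310,170:382,::-1],(795,600),interpolation=cv2.INTER_CUBIC).astype(int)
print('changed px since m4:',(abs(g-cv2.imread('pics/m4.png').astype(int)).max(2)>60).sum())
a=cv2.imread('pics/scene1.png')[:,:,::-1].astype(int)
for n,(u,v) in dict(fork=(167,184),lens=(108,229),driver=(440,320)).items():
    r=25;print(n,abs(a[v-r:v+r,u-r:u+r]-s['color'][v-r:v+r,u-r:u+r]).max(2).mean().round(1))
E
```

```text
16.4 [ 0.5363 -0.0057  0.1012] [ 0.26  0.73 -0.62  1.53  0.35  1.57  0.58] [0.1 1.7 1. ] 0.0087
x [ 0.408  0.832 -0.375] 63.859645371218114 z [-0.504 -0.137 -0.853]
changed px since m4: 2
fork 26.7
lens 9.0
driver 8.4
```

```bash
python3 -c "
from plant import robot
print(robot.finish_job())"
```

```text
the job is handed in; nothing more can be done
None
```

I put the stray collar into the flat tray, then pinched the tray's +y rim near the back corner and tipped it about 30° on its cut edge. I handed it in at about 16.5 s, still gripped at 60 N. No verdict was reported.

**Last checks**
- **Parts:** all six are in the pouring corner. By my measurement their centres are 21 to 78 mm from the spout (limit 95 mm), good to about 5 mm.
- **Tray:** the back corner is about 135 mm above the table (over 90 mm needed). Nothing in the tray view moved between the last two pictures, and the fingers are well clear of the parts.
- **Bystanders:** the arm never went near the fork, driver or lens. The pictures around the driver and lens hardly changed. Around the fork they changed more, probably from the arm's shadow, and I did not measure the fork's position again.

**What disagreed**
- **Missed grasps:** the first two tries at the stray collar closed above it, because the reported tool height was about 20 mm lower than the real fingertips. I found the offset by touching the table lightly (18 N), and the third try held.
- **Tilt angle:** the arm pose gives 31.6°, while the camera fit gives about 28°. That fit had errors of up to 4 pixels. Both angles are well inside the allowed range.

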